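# Set the spindle bearing of a bench lap

## Task

This bench lap has just had new spindle bearings: first oil them by pulling the oiler's red-knobbed lever over to its stop and letting it spring back. Then screw the knurled brass adjusting nut down until it bottoms out, and back it off a quarter turn for running clearance. Finish with the nut still gripped there, so that it cannot creep while I lock the pinch screw, and leave everything else on the bench where it lies.

Things in the scene. Friction and masses are not known exactly. Their poses are not given: they have to be found in the camera images.
- lap: The bench lap: grey-green housing 220 mm deep (x), 330 mm wide (y), fixed to the bench, disc taken off. Origin: centre of its underside; x points from its front (switch side) to its back, y to its left seen from the front, z up. Deck 75 mm above the bench, rim 78.5 mm. The spindle cartridge stands on the deck at (0, +80) mm, the hand oiler at (0, -95) mm; a copper pipe joins them low down.
- nut_grip (a point): Centre (on its upright axis, half-way up) of the knurled brass adjusting nut: a round ring 46 mm across, 26 mm high, white mark on one side. Right-hand thread, 3 mm pitch: clockwise from above screws it down. Turns with about 0.1 N m of drag, stays where left. Starts caught on the thread. Home, it stops hard on the shoulder, its centre 128 mm above the bench.
- nut (a joint): How far the nut is unscrewed, rad: 0 = bottomed out, 1.571 = a quarter turn back from bottom; grows counter-clockwise seen from above. Starts between 2.2 and 3.4; it can go up to 5.
- nut_seat (a point): Centre of the steel shoulder under the nut, on the spindle axis, 115 mm above the bench; axes as the machine's. The shoulder is 41 mm across; below it a neck 36 mm across goes down to a dark flange, 86 mm across, 28 mm below this point. A pinch lug on the neck reaches 32 mm from the axis towards +y, over 11 mm below this point. The spindle nose, 15 mm across, comes up through the nut to 45 mm above this point.
- lever_knob (a point): Centre of the red ball knob, 28 mm across, swivelling freely on the end of the hand oiler's lever, an 8 mm steel rod. At rest the lever leans 0.35 rad from upright towards the machine's back (+x); it is pulled over towards the machine's front (-x).
- lever (a joint): Angle of the oiler's lever, rad: 0 = at rest, 0.9 = against its stop, pulled towards the machine's front. A return spring pulls the knob back with about 1.5 N at rest and 4 N at the stop; let go, it springs back to 0 by itself.
- oiler_pivot (a point): Pivot of the oiler's lever, at (+6, -95) mm of the machine, 138 mm above the bench; axes as the machine's. The pin is level, along the machine's y axis; the knob's centre circles it at 85 mm. Clevis 26 mm wide (y), up to 10 mm above this point; pump with amber cup, 86 by 68 mm, its top 10 mm below this point; black filler cap in front of the lever, level with this point.
- hex_key: Bystander: bright steel L-shaped hex key, 90 by 29 mm, 6 mm thick, lying on the machine's deck in front of the spindle cartridge. Origin at the middle of its long leg, on the underside.
- lap_disc: Bystander: the steel lap disc, 150 mm across, 20 mm high with its hub, lying on the bench left of the machine. Origin: centre of underside.
- oil_can: Bystander: red oil can, 68 mm across, brass spout up to 168 mm, standing on the bench right of the machine. Origin: centre of underside.
- finial: Bystander: bronze spear finial with a ribbed collar, 180 mm long, 48 mm thick, lying on the bench behind the machine. Origin: mid-length, at its underside.
- compound_tin: Bystander: flat round tin with blue lid, 72 mm across, 34 mm high, on the bench behind the oiler. Origin: centre of underside.
- scraper: Bystander: scraper with dark wooden handle, 205 mm long, 25 mm thick, lying on the bench in front of the machine. Origin: near mid-length, at its underside.
- chasing_hammer: Bystander: hammer 220 mm long lying on the bench to the far right of the machine. Origin: at its underside.

How it is judged:
By the outcome, as a careful person would: the job done as asked, in the order asked, and still so for the second after the job is handed in, while the arm keeps its last pose, push and grip.
It also fails if it takes over 61 s, if anything falls off the work surface, if the arm or the gripper's body presses on something with over 40 N, if the wrist force passes 120 N, or if a joint passes its speed limit or range.

## Robot

A 6-joint arm with a two-finger parallel gripper is mounted at the origin on the work surface. World frame = base frame: x ahead of the robot, y to its left, z up, the work surface at z = 0. Lengths are in m, angles in rad, forces in N, time in s.
With the tool pointing down it reaches from about 0.225 to 0.875 m from the base axis. Payload 3.4 kg.
Tool frame: the origin (TCP) lies between the finger pads; the fingertips stand 8 mm ahead of it and the grasp point (between the pads) lies 11 mm behind it; z points along the fingers, y is the line along which they close (so a half turn about z gives the same grasp; the last joint's range is limited). The gripper opens to 85 mm and grips with 20 to 120 N. Pads are 22 mm wide; open, the fingers measure 114 mm over their backs; the gripper's body (76 mm by 85 mm) begins 54 mm behind the grasp point. The pads swing forward as they close: fully open they stand 13 mm farther back than shut.
Start: joints at [-1.41, 0.276, 1.505, -0, 1.361, -0.121], TCP at [0.16, -0.552, 0.239] pointing down, gripper open.
Joint ranges: [-2.89, 2.89], [-0.75, 2.08], [0.22, 2.7], [-1.18, 4.32], [0.11, 2.71], [-2.7, 2.7]. Speed limits (rad/s): [2.57, 2.57, 3.14, 3.14, 3.14, 3.14].

## Interface

Orientations are given as a unit quaternion [w, x, y, z].
In Python, from rig import manip, optics, finder gives the robot as it stands.
- The arm moves only by the tool servo_tool, never from a script. Its argument "increments" is a list of rows, each a list of 7 numbers: the shift along the tool's x, y, z in cm, then the turn, a rotation vector about the tool's x, y, z in degrees, then the closure, from -1 (fully open) to 1 (shut). In form: [[x, y, z, rx, ry, rz, gripper], ...]. A call has exactly 5 rows; each row shifts and turns the commanded pose from where the row before left it, along the tool's axes as they then stand; what a row does not reach is not made up. A row lasts 1/10 s, in which the tool goes at most 50 mm and 8.59 degrees, less where a joint would pass 70% of its speed; a pose out of reach is approached as far as the arm can. A call is refused whole if a number of a shift passes 5 or a number of a turn 8.59, either way. A call with a gripper value outside its range is refused whole. The fingers move at their own pace and stop on an object; "squeeze" is the grip in N (left out, the last holds). Time passes only in rows, so rows that do not move let the fingers close, or fill a call up. It gives the time, the measured TCP pose, the force, the opening and the grip force at its end, in the units of the state.
- manip.get_state(): the state, without advancing time (a new reading comes with each control period).
- optics.get_image(name): name is "side" or "top" or "wrist"; returns the picture (480x640x3 uint8, red, green, blue); there is no depth.
- optics.get_calibration(name): a dict with "fov_y" (degrees; the focal length in pixels is half the picture's height over the tangent of half this angle, whatever the lens; pixels are square), "cx", "cy" (the principal point, pixels), "world_to_cam" (4x4, takes a point from world to camera coordinates). Camera axes: x right, y down, z forward; pixel columns grow to the right and rows downward; lengths in m; the calibration is good to about 2 mm. A picture is of the moment at which its call begins: read the wrist's pose just before it. get_calibration takes no time and is no camera call; for the wrist camera it gives the pose at the moment of the call.
- manip.sign_off(): hands the job in; it is judged then, once.
Trained networks look in the newest picture that a camera, given by its name, has taken for a name from the list of things; names that differ only in an ending like _2 or _b are one class to them, and where a whole thing is asked for, a point or a joint stands for the part that bears it (a point fixed in the world has none). Each returns a list of dicts, best first, with "p" (0 to 1); they miss things now and then, are a little off and sometimes report something else, mostly with a low value. They report only what shows in the picture. A call takes as long as a camera call.
- finder.silhouettes(label, camera): "region" (480x640 bool, what is visible of it) and "box" ([centre column, centre row, width, height] in pixels, round what is visible of it).
- finder.tip_of(label, camera): "at" ([column, row] in pixels: a listed point, or the origin of a listed thing).
The state is a dict: "clock": time; "qpos": joint angles; "qd": joint speeds; "effort": joint torques, N m; "position": TCP position; "ee_rot": TCP orientation; "contact_force": force on the tool from outside, world axes, zero at the start; "moment": the same for the moment, N m; "width": finger opening in m; "gripper_force": force on a finger pad.
Only numpy, scipy, OpenCV 4.12 (cv2) and the standard library are available. Lean on these libraries where they do the work, as an engineer would, in place of code of your own. Each camera call takes 0.05 s, during which the arm holds its last target. There are 200 camera calls.

## Working session

There is one attempt and no reset: what is moved stays moved. The work goes in short steps, Python scripts to look and compute and a tool call to move; the robot and the scene stay as the last step left them, time stands still between calls to the robot, and variables do not carry over. Pictures are saved under pics/ and viewed, at most 10 in all, crops included, and the job is handed in when it is done.

Besides the shell and the picture viewer there is one more tool, called as name(argument=value, ...), one argument or row to a line, values as JSON. servo_tool: Moves the arm, as the interface text tells. Its arguments: {"type":"object","properties":{"increments":{"type":"array","items":{"type":"array","items":{"type":"number"}}},"squeeze":{"type":"number"}},"required":["increments"]}

```bash
mkdir -p pics
cat > h.py <<'E'
import numpy as np, cv2
from rig import manip, optics, finder
from scipy.spatial.transform import Rotation as R
def cal(n):
    c=optics.get_calibration(n); f=240/np.tan(np.radians(c["fov_y"])/2)
    return f,c["cx"],c["cy"],np.array(c["world_to_cam"])
def ray(n,p,c=None):
    f,cx,cy,T=c or cal(n); d=np.array([(p[0]-cx)/f,(p[1]-cy)/f,1.]); Rm=T[:3,:3]
    return -Rm.T@T[:3,3], Rm.T@d
def atz(n,p,z,c=None):
    o,d=ray(n,p,c); return o+d*(z-o[2])/d[2]
def proj(n,X,c=None):
    f,cx,cy,T=c or cal(n); q=T[:3,:3]@np.asarray(X)+T[:3,3]; return np.array([f*q[0]/q[2]+cx,f*q[1]/q[2]+cy])
def tri(rs):
    A=0;b=0
    for o,d in rs:
        d=d/np.linalg.norm(d);P=np.eye(3)-np.outer(d,d);A=A+P;b=b+P@o
    return np.linalg.solve(A,b)
def shot(n,fn=None):
    im=optics.get_image(n)
    if fn: cv2.imwrite("pics/"+fn,im[:,:,::-1])
    return im
def st():
    s=manip.get_state(); return s
E
cat > a.py <<'E'
from h import *
for n in("top","side"):
    shot(n,n+"0.png")
    for l in("nut_grip","lever_knob","nut_seat","oiler_pivot","lap"):
        r=finder.tip_of(l,n)
        for q in r[:2]: print(n,l,np.round(q["at"],1),round(q["p"],2))
        z={"nut_grip":.133,"lever_knob":.138+.085*np.cos(.35),"nut_seat":.115,"oiler_pivot":.138,"lap":0}[l]
        if r: print("   ",np.round(atz(n,r[0]["at"],z),4))
    o,d=ray(n,(320,240));print(n,o.round(3),d.round(2))
print(st())
E
python3 a.py
```

```text
top nut_grip [252.  241.3] 0.71
    [0.5715 0.1957 0.133 ]
top lever_knob [317.5 219.8] 0.72
top lever_knob [287.7 249.5] 0.45
    [0.6104 0.0251 0.2178]
top nut_seat [254.6 248.1] 0.74
    [0.5566 0.1908 0.115 ]
top oiler_pivot [324.6 234.5] 0.7
    [0.5882 0.0082 0.138 ]
top lap [289.1 247.3] 0.74
top lap [188.7 274.6] 0.44
    [0.5768 0.1085 0.    ]
top [ 0.314 -0.002  1.658] [ 0.17  0.01 -0.99]
side nut_grip [321.7 339.8] 0.78
side nut_grip [306.4 234.7] 0.35
    [0.5579 0.1897 0.133 ]
side lever_knob [303.8 236.2] 0.78
    [0.6118 0.024  0.2178]
side nut_seat [322.4 346.1] 0.87
    [0.5566 0.1915 0.115 ]
side oiler_pivot [321.4 264. ] 0.79
    [0.5802 0.022  0.138 ]
side lap [321.9 343.3] 0.74
    [0.5686 0.1158 0.    ]
side [0.471 0.771 1.076] [ 0.1  -0.65 -0.75]
{'clock': 0.6, 'qpos': array([-1.40999809e+00,  2.75895426e-01,  1.50489126e+00, -1.64032598e-06,
        1.36071250e+00, -1.21008016e-01]), 'qd': array([-0.00169204,  0.00052114,  0.00069506, -0.00133176,  0.00015847,
        0.00025373]), 'effort': array([ 1.35974769e-04, -4.16387165e+01, -2.45987713e+01, -1.05828171e-04,
        5.04188283e-04,  2.25635233e-06]), 'position': array([ 0.1598973 , -0.5523532 ,  0.23933411]), 'ee_rot': array([4.67379855e-05, 9.90089542e-01, 1.40437515e-01, 1.27682820e-07]), 'contact_force': array([-0.41044969,  1.36073356,  0.90332958]), 'moment': array([ 0.0114668 , -0.02793925, -0.0215492 ]), 'gripper_force': 0.0, 'width': 0.08567382653135003}
```

View pics/top0.png

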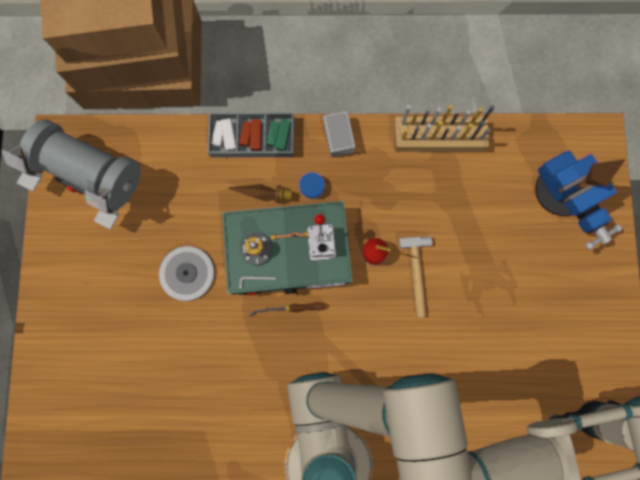

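View pics/side0.png

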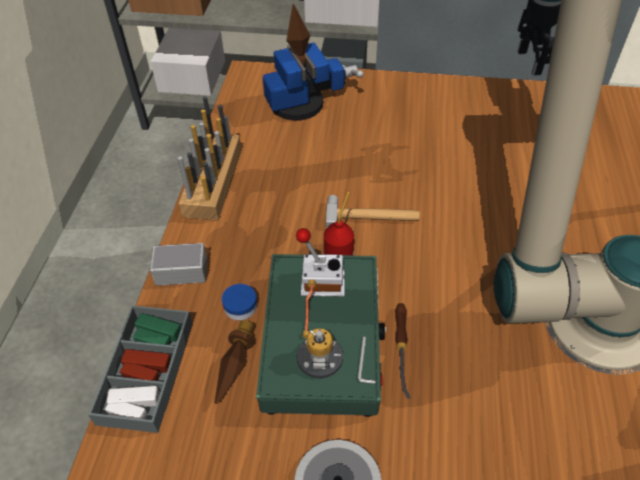

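Top view: nut at about (253,245), knob at (319,219), machine turned a few degrees. The side view agrees, with the nut at (320,340) and the knob at (304,236). I'll fit the machine pose to the detections.

```bash
cat > fit.py <<'E'
from h import *
from scipy.optimize import least_squares
P={"nut_grip":(0,80,129.3),"lever_knob":(6+85*np.sin(.35),-95,138+85*np.cos(.35)),"nut_seat":(0,80,115),"oiler_pivot":(6,-95,138),"lap":(0,0,0)}
D={"top":{"nut_grip":(252,241.3),"lever_knob":(317.5,219.8),"nut_seat":(254.6,248.1),"oiler_pivot":(324.6,234.5),"lap":(289.1,247.3)},
"side":{"nut_grip":(321.7,339.8),"lever_knob":(303.8,236.2),"nut_seat":(322.4,346.1),"oiler_pivot":(321.4,264),"lap":(321.9,343.3)}}
C={n:cal(n) for n in D}
def W(v,l):
    x,y,a=v; p=np.array(P[l])/1e3; c,s=np.cos(a),np.sin(a); return np.array([x+c*p[0]-s*p[1],y+s*p[0]+c*p[1],p[2]])
def res(v): return np.concatenate([proj(n,W(v,l),C[n])-D[n][l] for n in D for l in D[n]])
r=least_squares(res,[.57,.11,.08],loss="soft_l1",x_scale=[.01,.01,.1]); print(r.x.round(4),np.degrees(r.x[2]))
print(res(r.x).reshape(-1,2).round(1))
for l in P: print(l,W(r.x,l).round(4))
# lap outline yaw
E
python3 fit.py
```

```text
[0.5669 0.1127 0.1113] 6.378451851961836
[[ 1.4  5.4]
 [ 1.2 -0.8]
 [-0.5 -0.5]
 [-4.2  1.8]
 [-1.5  3.5]
 [-0.2  2.3]
 [-0.1 -0.7]
 [-0.8  0.3]
 [-1.4 -1.3]
 [ 1.1 -1.2]]
nut_grip [0.558  0.1922 0.1293]
lever_knob [0.6123 0.0222 0.2178]
nut_seat [0.558  0.1922 0.115 ]
oiler_pivot [0.5834 0.019  0.138 ]
lap [0.5669 0.1127 0.    ]
```

servo_tool(
  increments=[
    [3.9,-2.8,-0.9,0,0,0,-1],
    [3.9,-2.8,-0.9,0,0,0,-1],
    [3.9,-2.8,-0.9,0,0,0,-1],
    [3.9,-2.8,-0.9,0,0,0,-1],
    [3.9,-2.8,-0.9,0,0,0,-1],
  ],
)

```text
clock: 1.1
position: [0.3091, -0.3621, 0.2849]
ee_rot: [0.0, 0.99, 0.14, 0.0]
contact_force: [0.7, -0.8, 0.7]
width: 0.0854
gripper_force: 0.0
```

servo_tool(
  increments=[
    [3.9,-2.8,-0.9,0,0,0,-1],
    [3.9,-2.8,-0.9,0,0,0,-1],
    [3.9,-2.8,-0.9,0,0,0,-1],
    [3.9,-2.8,-0.9,0,0,0,-1],
    [3.9,-2.8,-0.9,0,0,0,-1],
  ],
)

```text
clock: 1.6
position: [0.4575, -0.1732, 0.33]
ee_rot: [0.0, 0.99, 0.14, 0.0]
contact_force: [0.3, -1.5, 0.8]
width: 0.0853
gripper_force: 0.0
```

servo_tool(
  increments=[
    [3.0,-2.8,-0.2,0,0,-8.5,-1],
    [0,0,0,0,0,-8.5,-1],
    [0,0,0,0,0,-8.5,-1],
    [0,0,0,0,0,-8.5,-1],
    [0,0,0,0,0,-8.5,-1],
  ],
)

```text
clock: 2.1
position: [0.4778, -0.1394, 0.3314]
ee_rot: [0.0, 0.87, 0.493, 0.0]
contact_force: [-0.1, -0.3, 0.1]
width: 0.0854
gripper_force: 0.0
```

servo_tool(
  increments=[
    [0,0,0,0,0,-8.5,-1],
    [0,0,0,0,0,-8.5,-1],
    [0,0,0,0,0,-8.5,-1],
    [0,0,0,0,0,-8.5,-1],
    [0,0,0,0,0,-8.5,-1],
  ],
)

```text
clock: 2.6
position: [0.4776, -0.1397, 0.3314]
ee_rot: [0.0, 0.633, 0.774, -0.0]
contact_force: [0.1, 0.7, -0.6]
width: 0.0853
gripper_force: 0.0
```

servo_tool(
  increments=[
    [0,0,0,0,0,-8.5,-1],
    [0,0,0,0,0,-8.5,-1],
    [0,0,0,0,0,-8.5,-1],
    [0,0,0,0,0,-8.5,-1],
    [0,0,0,0,0,-8.5,-1],
  ],
)

```text
clock: 3.1
position: [0.4776, -0.1397, 0.3314]
ee_rot: [0.0, 0.309, 0.951, -0.0]
contact_force: [-0.6, 0.0, -0.2]
width: 0.0855
gripper_force: 0.0
```

servo_tool(
  increments=[
    [0,0,0,0,0,-8.5,-1],
    [0,0,0,0,0,-8.5,-1],
    [0,0,0,0,0,-8.5,-1],
    [0,0,0,0,0,-8.5,-1],
    [0,0,0,0,0,-8.5,-1],
  ],
)

```text
clock: 3.6
position: [0.4776, -0.1397, 0.3314]
ee_rot: [0.0, -0.057, 0.998, -0.0]
contact_force: [0.2, 0.1, 0.5]
width: 0.0856
gripper_force: 0.0
```

```bash
cat >> h.py <<'E'
def pose():
    s=st(); q=s["ee_rot"]; Rm=R.from_quat([q[1],q[2],q[3],q[0]]).as_matrix(); return np.array(s["position"]),Rm,s
def rep():
    p,Rm,s=pose(); print("t",round(s["clock"],2),"p",p.round(4),"yaw",round(np.degrees(np.arctan2(Rm[1,0],Rm[0,0])),2),"toolz",Rm[:,2].round(3),"q1,q6",s["qpos"][[0,5]].round(3),"F",np.round(s["contact_force"],1),"M",np.round(s["moment"],2),"w",round(s["width"],4),"g",round(s["gripper_force"],1)); return p,Rm,s
def totool(d): 
    p,Rm,s=pose(); return (Rm.T@np.asarray(d)*100).round(2)
E
cat > b.py <<'E'
from h import *
rep(); c=cal("wrist"); shot("wrist","w1.png")
z={"nut_grip":.129,"lever_knob":.2178,"nut_seat":.115,"oiler_pivot":.138}
for l in z:
    for q in finder.tip_of(l,"wrist")[:2]: print(l,np.round(q["at"],1),round(q["p"],2),atz("wrist",q["at"],z[l],c).round(4))
E
python3 b.py
```

```text
t 3.6 p [ 0.4776 -0.1397  0.3314] yaw -173.5 toolz [ 0. -0. -1.] q1,q6 [-0.424 -2.109] F [0.2 0.1 0.5] M [-0.   -0.02  0.07] w 0.0856 g 0.0
oiler_pivot [467.  342.5] 0.88 [0.5829 0.017  0.138 ]
```

servo_tool(
  increments=[
    [-3.0,2.9,0,0,0,0,-1],
    [-3.0,2.9,0,0,0,0,-1],
    [-3.0,2.9,0,0,0,0,-1],
    [-3.0,2.9,0,0,0,0,-1],
    [-3.1,3.0,0,0,0,0,-1],
  ],
)

```text
clock: 4.35
position: [0.6131, 0.0229, 0.3314]
ee_rot: [0.0, -0.052, 0.999, -0.0]
contact_force: [0.7, -0.6, 0.4]
width: 0.0855
gripper_force: 0.0
```

```bash
python3 b.py
```

```text
t 4.35 p [0.6131 0.0229 0.3314] yaw -173.99 toolz [ 0. -0. -1.] q1,q6 [-0.076 -1.752] F [ 0.7 -0.6  0.4] M [-0.02 -0.   -0.02] w 0.0855 g 0.0
nut_grip [521.7 171.2] 0.66 [0.5613 0.1935 0.129 ]
nut_grip [70.8 45.9] 0.29 [ 0.5043 -0.1731  0.129 ]
lever_knob [309.8 237.1] 0.94 [0.6108 0.0217 0.2178]
lever_knob [322.  296.7] 0.59 [0.6514 0.0342 0.2178]
nut_seat [512.3 169.4] 0.87 [0.5616 0.1924 0.115 ]
oiler_pivot [308.7 174.5] 0.69 [0.5813 0.0174 0.138 ]
```

View pics/w1.png

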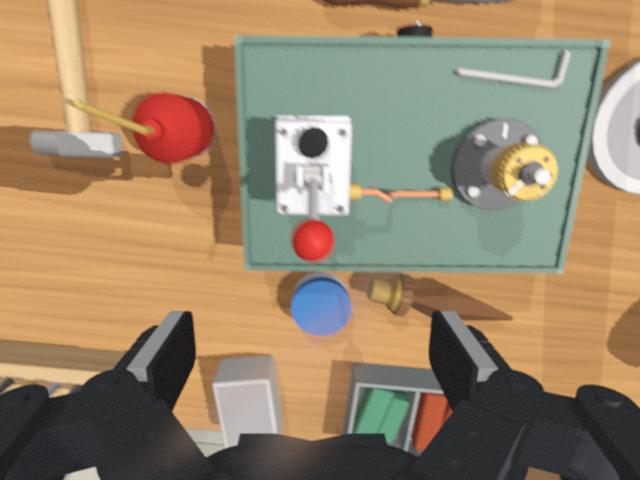

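Wrist view: the knob at (313,240) lies straight under the TCP. The nut is at (525,171), and the deck edges run parallel to the picture, so the machine's yaw is about 6°. Next I descend and grip the knob.

servo_tool(
  increments=[
    [0.0,0,4.2,0,0,0,-1],
    [0,0,4.2,0,0,0,-1],
    [0,0,4.2,0,0,0,-1],
    [0,0,0,0,0,0,0.3],
    [0,0,0,0,0,0,0.6],
  ],
  squeeze=40,
)

```text
clock: 5.1
position: [0.6119, 0.0206, 0.2061]
ee_rot: [-0.0, -0.053, 0.999, -0.0]
contact_force: [0.9, -0.3, 1.4]
width: 0.0587
gripper_force: 0.0
```

servo_tool(
  increments=[
    [0,0,0,0,0,0,1],
    [0,0,0,0,0,0,1],
    [0,0,0,0,0,0,1],
    [0,0,0,0,0,0,1],
    [0,0,0,0,0,0,1],
  ],
)

```text
clock: 5.6
position: [0.6137, 0.0218, 0.2085]
ee_rot: [0.003, -0.054, 0.999, -0.0]
contact_force: [-0.4, 1.0, 5.7]
width: 0.0254
gripper_force: 38.9
```

servo_tool(
  increments=[
    [0.73,0,-0.23,0,0,0,1],
    [0.75,0,-0.16,0,0,0,1],
    [0.76,0,-0.1,0,0,0,1],
    [0.76,0,-0.03,0,0,0,1],
    [0.76,0,0.04,0,0,0,1],
  ],
)

```text
clock: 6.1
position: [0.5768, 0.0182, 0.2133]
ee_rot: [0.004, -0.054, 0.999, 0.0]
contact_force: [2.5, 3.0, 6.1]
width: 0.0254
gripper_force: 39.4
```

servo_tool(
  increments=[
    [0.76,0,0.11,0,0,0,1],
    [0.74,0,0.18,0,0,0,1],
    [0.73,0,0.24,0,0,0,1],
    [0.7,0,0.31,0,0,0,1],
    [0,0,0,0,0,0,1],
  ],
)

```text
clock: 6.6
position: [0.545, 0.0152, 0.2037]
ee_rot: [0.001, -0.054, 0.999, 0.0]
contact_force: [-1.9, 2.8, 8.6]
width: 0.0259
gripper_force: 39.9
```

```bash
python3 -c "
from h import *
rep();shot('side','s1.png')
for q in finder.tip_of('lever_knob','side')[:2]: print(q)
im=cv2.imread('pics/s1.png')[180:330,230:430];cv2.imwrite('pics/s1c.png',cv2.resize(im,None,fx=4,fy=4))
"
```

```text
t 6.6 p [0.545  0.0152 0.2037] yaw -173.86 toolz [ 0.002  0.001 -1.   ] q1,q6 [-0.101 -1.779] F [-1.9  2.8  8.6] M [ 0.51  0.22 -0.05] w 0.0259 g 39.9
{'at': [341.3, 241.4], 'p': 0.62}
```

View pics/s1c.png

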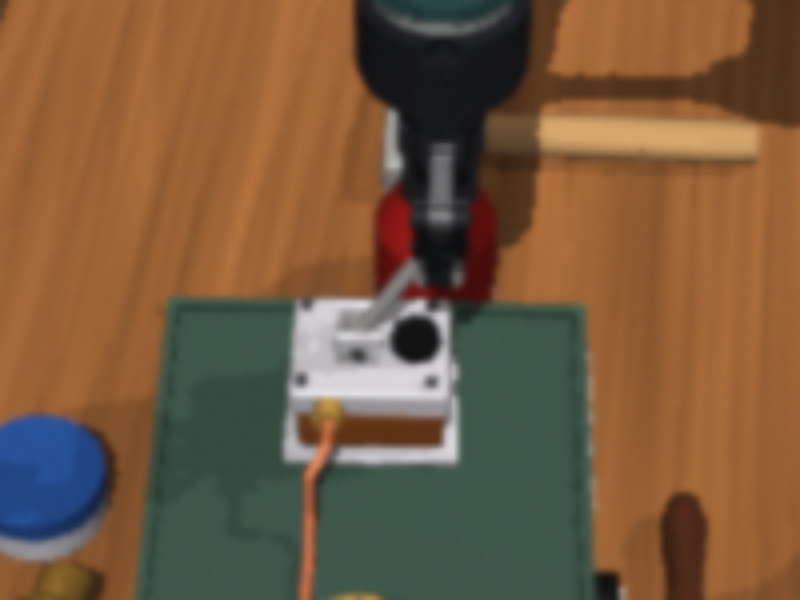

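The crop shows the lever leaning to the front with the knob held between the fingers at about (430,265). I'll carry on gently to the stop.

servo_tool(
  increments=[
    [0.4,0,0.2,0,0,0,1],
    [0.3,0,0.2,0,0,0,1],
    [0.15,0,0.09,0,0,0,1],
    [0.15,0,0.09,0,0,0,1],
    [0,0,0,0,0,0,1],
  ],
)

```text
clock: 7.2
position: [0.5405, 0.0146, 0.201]
ee_rot: [0.007, -0.053, 0.999, 0.001]
contact_force: [4.1, 5.1, 15.0]
width: 0.0256
gripper_force: 40.5
```

servo_tool(
  increments=[
    [0.3,0,0.15,0,0,0,1],
    [0.2,0,0.1,0,0,0,1],
    [0,0,0,0,0,0,1],
    [0,0,0,0,0,0,1],
    [0,0,0,0,0,0,1],
  ],
)

```text
clock: 7.7
position: [0.5405, 0.0146, 0.2009]
ee_rot: [0.013, -0.053, 0.998, 0.001]
contact_force: [10.9, 8.1, 20.3]
width: 0.0255
gripper_force: 40.8
```

Position stalled while the force climbed, so the lever is on its stop. Now I let go.

servo_tool(
  increments=[
    [-0.5,0,-0.25,0,0,0,1],
    [0,0,0,0,0,0,-1],
    [0,0,0,0,0,0,-1],
    [0,0,0,0,0,0,-1],
    [0,0,0,0,0,0,-1],
  ],
)

```text
clock: 8.2
position: [0.5348, 0.0132, 0.1952]
ee_rot: [-0.001, -0.054, 0.999, -0.0]
contact_force: [0.6, 0.3, -0.4]
width: 0.0815
gripper_force: 0.0
```

servo_tool(
  increments=[
    [0,0,0,0,0,0,-1],
    [0,0,-3,0,0,0,-1],
    [0,0,-4,0,0,0,-1],
    [0,0,-4,0,0,0,-1],
    [0,0,0,0,0,0,-1],
  ],
)

```text
clock: 8.7
position: [0.5385, 0.013, 0.3116]
ee_rot: [0.006, -0.054, 0.999, -0.001]
contact_force: [1.3, 0.6, 0.2]
width: 0.0855
gripper_force: 0.0
```

```bash
python3 b.py; python3 -c "
from h import *
shot('side')
for q in finder.tip_of('lever_knob','side')[:2]: print(q)"
```

```text
t 8.7 p [0.5385 0.013  0.3116] yaw -173.86 toolz [ 0.011 -0.001 -1.   ] q1,q6 [-0.105 -1.783] F [1.3 0.6 0.2] M [-0.    0.02 -0.01] w 0.0855 g 0.0
nut_grip [519.  262.8] 0.66 [0.5619 0.1903 0.129 ]
lever_knob [314.6 353.5] 0.62 [0.6098 0.0226 0.2178]
lever_knob [508.5 158.9] 0.62 [0.4745 0.1164 0.2178]
nut_seat [515.  258.5] 0.68 [0.5627 0.194  0.115 ]
oiler_pivot [314.3 267.2] 0.77 [0.5807 0.0196 0.138 ]
{'at': [304.1, 237.3], 'p': 0.76}
```

The lever sprang back; the side view shows the knob at (304,237), its rest spot. Next I go over the nut.

servo_tool(
  increments=[
    [-0.8,3.5,0,0,0,0,-1],
    [-0.8,3.5,0,0,0,0,-1],
    [-0.8,3.5,0,0,0,0,-1],
    [-0.8,3.5,0,0,0,0,-1],
    [-0.8,3.5,0,0,0,0,-1],
  ],
)

```text
clock: 9.55
position: [0.5564, 0.193, 0.3047]
ee_rot: [-0.001, -0.054, 0.999, -0.0]
contact_force: [0.1, -0.9, 0.3]
width: 0.0854
gripper_force: 0.0
```

servo_tool(
  increments=[
    [0,0,0,0,0,-8,-1],
    [0,0,0,0,0,-8,-1],
    [0,0,0,0,0,-8,-1],
    [0,0,0,0,0,-8,-1],
    [0,0,0,0,0,-8,-1],
  ],
)

```text
clock: 10.05
position: [0.5564, 0.1917, 0.3046]
ee_rot: [-0.001, -0.395, 0.919, 0.0]
contact_force: [0.6, 0.1, 0.1]
width: 0.0852
gripper_force: 0.0
```

servo_tool(
  increments=[
    [0,0,0,0,0,-8,-1],
    [0,0,0,0,0,-8,-1],
    [0,0,0,0,0,-8,-1],
    [0,0,0,0,0,-8,-1],
    [0,0,0,0,0,0,-1],
  ],
)

```text
clock: 10.55
position: [0.5554, 0.1962, 0.3047]
ee_rot: [-0.002, -0.627, 0.779, -0.002]
contact_force: [-0.4, -0.2, 0.3]
width: 0.0852
gripper_force: 0.0
```

```bash
sed 's/w1.png/w3.png/' b.py > c.py
cat >> c.py <<'E'
for q in finder.silhouettes("nut_grip","wrist")[:2]: print(np.round(q["box"],1),round(q["p"],2),atz("wrist",q["box"][:2],.129,c).round(4))
E
python3 c.py
```

```text
t 10.55 p [0.5554 0.1962 0.3047] yaw -102.28 toolz [-0.001 -0.005 -1.   ] q1,q6 [ 0.224 -2.703] F [-0.4 -0.2  0.3] M [0.04 0.01 0.01] w 0.0852 g 0.0
nut_grip [304.9 217.3] 0.84 [0.5601 0.1943 0.129 ]
lever_knob [302.4 215.5] 0.55 [0.5553 0.173  0.2178]
lever_knob [98.9 90.4] 0.38 [0.6436 0.086  0.2178]
nut_seat [304.7 213.7] 0.62 [0.5605 0.1944 0.115 ]
[304.2 214.4  60.5  64.1] 0.64 [0.5601 0.1919 0.129 ]
[384.6 338.9 112.1 113.6] 0.61 [0.516  0.3149 0.129 ]
```

View pics/w3.png

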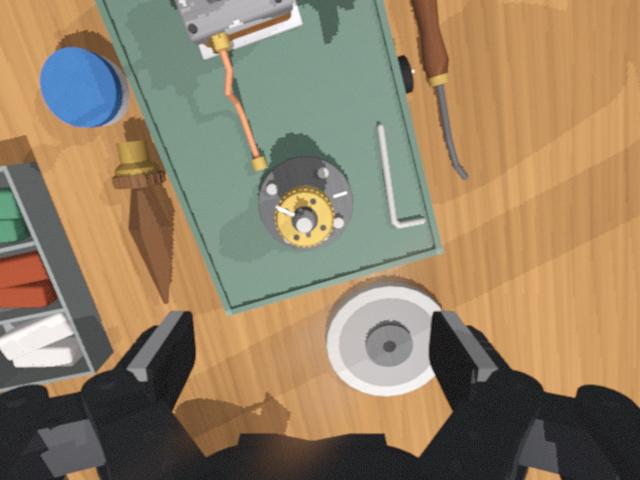

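The nut's top face is at about (305,218), with the nose tip at (306,225) and the mark pointing left. Joint 6 is sitting at its range end, so I'll turn back a few degrees.

```bash
python3 -c "
from h import *
for p,z in(((305,218),.1425),((306,225),.160),((304.2,214.4),.133)): print(atz('wrist',p,z).round(4))
for n in ((.558,.1922),(.560,.193),(.5615,.194)): print([proj('wrist',(*n,z)).round(1) for z in(.1425,.160)], (totool(np.array([*n,.3047])-pose()[0])))
"
```

```text
[0.56   0.1916 0.1425]
[0.5593 0.1928 0.16  ]
[0.5607 0.1908 0.133 ]
[array([307.8, 218.2]), array([307.5, 223.8])] [ 0.3  -0.29  0.1 ]
[array([305.5, 219.8]), array([305.1, 225.5])] [ 0.18 -0.47  0.1 ]
[array([303.8, 221.4]), array([303.3, 227.2])] [ 0.05 -0.6   0.1 ]
```

servo_tool(
  increments=[
    [0,0,0,0,0,7,-1],
    [0,0,0,0,0,0,-1],
    [0,0,0,0,0,0,-1],
    [0,0,0,0,0,0,-1],
    [0,0,0,0,0,0,-1],
  ],
)

```text
clock: 11.35
position: [0.5558, 0.1959, 0.3058]
ee_rot: [-0.001, -0.579, 0.815, -0.002]
contact_force: [-0.8, 1.1, -0.3]
width: 0.0853
gripper_force: 0.0
```

```bash
python3 c.py; python3 -c "
from h import *
print([totool(np.array([*n,.3047])-pose()[0]) for n in ((.560,.1935),)])"
```

```text
t 11.35 p [0.5558 0.1959 0.3058] yaw -109.21 toolz [ 0.001 -0.005 -1.   ] q1,q6 [ 0.224 -2.583] F [-0.8  1.1 -0.3] M [ 0.   -0.04 -0.05] w 0.0853 g 0.0
nut_grip [303.8 216.7] 0.63 [0.5615 0.1929 0.129 ]
nut_seat [307.1 213.7] 0.82 [0.5594 0.1943 0.115 ]
nut_seat [303.7 220.4] 0.26 [0.564  0.1988 0.115 ]
oiler_pivot [304.5 214.2] 0.52 [0.5594 0.1893 0.138 ]
[304.4 216.6  60.4  59.3] 0.66 [0.561  0.1929 0.129 ]
[429.5  80.7  72.6 158.5] 0.35 [0.4419 0.1279 0.129 ]
[array([ 0.09, -0.48,  0.12])]
```

servo_tool(
  increments=[
    [0.1,-0.45,0,0,-0.27,0,-1],
    [0,0,4.5,0,0,0,-1],
    [0,0,4.0,0,0,0,-1],
    [0,0,0,0,0,0,-1],
    [0,0,0,0,0,0,-1],
  ],
)

```text
clock: 12.15
position: [0.5603, 0.1933, 0.2211]
ee_rot: [0.001, -0.579, 0.815, -0.001]
contact_force: [0.5, -0.6, 0.8]
width: 0.0854
gripper_force: 0.0
```

```bash
sed -i 's/w3.png/w4.png/' c.py; python3 c.py; python3 -c "
from h import *
print([totool(np.array([*n,.116])-pose()[0]) for n in ((.560,.193),)])
for n in ((.558,.1922),(.560,.193),(.5615,.194)): print([proj('wrist',(*n,z)).round(1) for z in(.1425,.160)])"
```

```text
t 12.15 p [0.5603 0.1933 0.2211] yaw -109.27 toolz [ 0.002 -0.    -1.   ] q1,q6 [ 0.215 -2.59 ] F [ 0.5 -0.6  0.8] M [ 0.02 -0.03 -0.01] w 0.0854 g 0.0
nut_grip [310.7 248.7] 0.6 [0.5604 0.1924 0.129 ]
lever_knob [271. 124.] 0.61 [0.5486 0.1206 0.2178]
nut_seat [310.9 245.3] 0.76 [0.5611 0.1945 0.115 ]
[312.1 251.6  83.1  85. ] 0.71 [0.5602 0.1943 0.129 ]
[469.8  83.3  78.8 166.6] 0.46 [0.4512 0.1338 0.129 ]
[array([ 0.12,  0.12, 10.67])]
[array([315.9, 252.4]), array([316. , 263.1])]
[array([313. , 254.8]), array([312.9, 265.7])]
[array([311.1, 257.2]), array([310.8, 268.2])]
```

View pics/w4.png

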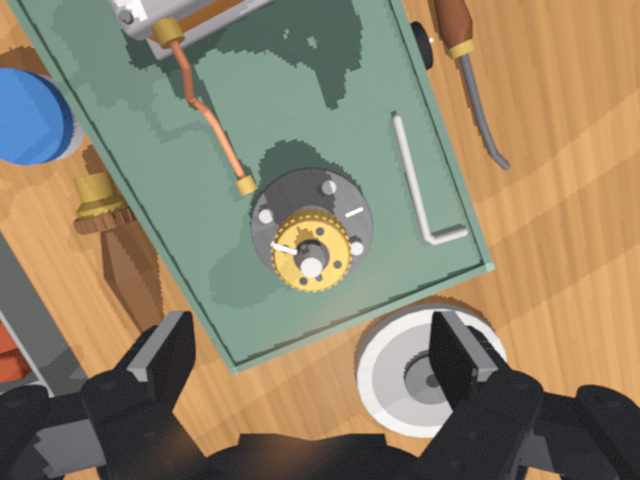

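The nut's top face is at (312,254) and the nose tip at (311,266), which matches (0.560, 0.193). Descend and grip.

servo_tool(
  increments=[
    [0.1,0,4.0,0,0,0,-1],
    [0,0,4.0,0,0,0,-1],
    [0,0,2.5,0,0,0,-1],
    [0,0,0,0,0,0,-1],
    [0,0,0,0,0,0,-0.3],
  ],
  squeeze=50,
)

```text
clock: 12.95
position: [0.5606, 0.1927, 0.1168]
ee_rot: [0.002, -0.579, 0.815, -0.001]
contact_force: [0.3, -0.1, 0.5]
width: 0.073
gripper_force: 0.0
```

servo_tool(
  increments=[
    [0,0,0,0,0,0,0.2],
    [0,0,0,0,0,0,1],
    [0,0,0,0,0,0,1],
    [0,0,0,0,0,0,1],
    [0,0,0,0,0,0,1],
  ],
)

```text
clock: 13.45
position: [0.5607, 0.1931, 0.1183]
ee_rot: [0.003, -0.579, 0.815, -0.001]
contact_force: [-1.5, 1.2, 7.0]
width: 0.0448
gripper_force: 50.6
```

```bash
python3 -c "
from h import *
rep()"
```

```text
t 13.45 p [0.5607 0.1931 0.1183] yaw -109.27 toolz [ 0.006  0.001 -1.   ] q1,q6 [ 0.214 -2.591] F [-1.5  1.2  7. ] M [ 0.12  0.32 -0.05] w 0.0448 g 50.6
```

servo_tool(
  increments=[
    [0,0,0.005,0,0,6,1],
    [0,0,0.005,0,0,6,1],
    [0,0,0.005,0,0,6,1],
    [0,0,0.005,0,0,6,1],
    [0,0,0.005,0,0,6,1],
  ],
)

```text
clock: 13.95
position: [0.561, 0.1929, 0.1181]
ee_rot: [0.003, -0.346, 0.938, -0.001]
contact_force: [-1.5, 0.8, 5.7]
width: 0.0449
gripper_force: 50.5
```

```bash
sed -i 's/w4.png/w5.png/' c.py; python3 c.py|head -1; python3 -c "
import cv2
cv2.imwrite('pics/w5c.png',cv2.resize(cv2.imread('pics/w5.png')[200:400,200:440],None,fx=2.5,fy=2.5))"
```

```text
t 13.95 p [0.561  0.1929 0.1181] yaw -139.49 toolz [ 0.006  0.001 -1.   ] q1,q6 [ 0.214 -2.063] F [-1.5  0.8  5.7] M [0.04 0.28 0.05] w 0.0449 g 50.5
```

View pics/w5c.png

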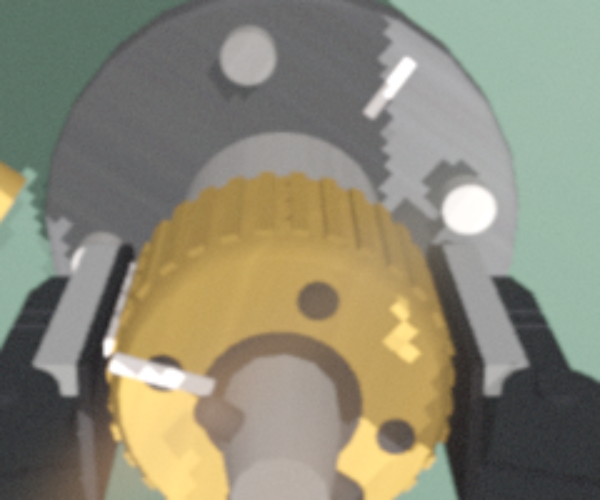

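The crop shows the nut held between the pads with its mark at (165,375), still pointing left, so the nut turns with the gripper. I keep screwing down.

servo_tool(
  increments=[
    [0,0,0.006,0,0,8,1],
    [0,0,0.006,0,0,8,1],
    [0,0,0.006,0,0,8,1],
    [0,0,0.006,0,0,8,1],
    [0,0,0.006,0,0,8,1],
  ],
)

```text
clock: 14.75
position: [0.5611, 0.1925, 0.1178]
ee_rot: [0.003, -0.004, 1.0, 0.0]
contact_force: [-1.2, -0.8, 5.9]
width: 0.0451
gripper_force: 50.6
```

servo_tool(
  increments=[
    [0,0,0.006,0,0,8,1],
    [0,0,0.006,0,0,8,1],
    [0,0,0.006,0,0,8,1],
    [0,0,0.006,0,0,8,1],
    [0,0,0.006,0,0,8,1],
  ],
)

```text
clock: 15.25
position: [0.5609, 0.1922, 0.1174]
ee_rot: [0.003, 0.338, 0.941, 0.001]
contact_force: [-0.5, -1.3, 5.6]
width: 0.0447
gripper_force: 50.7
```

```bash
python3 -c "
from h import *
rep();print(st()['effort'][5])"
```

```text
t 15.25 p [0.5609 0.1922 0.1174] yaw 140.46 toolz [ 0.006 -0.001 -1.   ] q1,q6 [ 0.214 -0.666] F [-0.5 -1.3  5.6] M [-0.42  0.38  0.07] w 0.0447 g 50.7
-1.0427531227469444
```

servo_tool(
  increments=[
    [0,0,0.003,0,0,4,1],
    [0,0,0.003,0,0,4,1],
    [0,0,0.003,0,0,4,1],
    [0,0,0.003,0,0,4,1],
    [0,0,0.003,0,0,4,1],
  ],
)

```text
clock: 15.75
position: [0.5608, 0.1921, 0.1172]
ee_rot: [0.003, 0.495, 0.869, 0.001]
contact_force: [-1.1, -1.9, 5.9]
width: 0.0447
gripper_force: 50.7
```

```bash
python3 -c "
from h import *
rep();print(st()['effort'][5])"
```

```text
t 15.75 p [0.5608 0.1921 0.1172] yaw 120.62 toolz [ 0.006 -0.001 -1.   ] q1,q6 [ 0.214 -0.319] F [-1.1 -1.9  5.9] M [-0.4   0.42  0.08] w 0.0447 g 50.7
-0.48224978148937225
```

servo_tool(
  increments=[
    [0,0,0.003,0,0,4,1],
    [0,0,0.003,0,0,4,1],
    [0,0,0.003,0,0,4,1],
    [0,0,0.003,0,0,4,1],
    [0,0,0.003,0,0,4,1],
  ],
)

```text
clock: 16.25
position: [0.5605, 0.1929, 0.117]
ee_rot: [0.002, 0.637, 0.771, 0.002]
contact_force: [-0.9, -1.0, 5.1]
width: 0.045
gripper_force: 50.9
```

```bash
python3 -c "
from h import *
rep();print(st()['effort'][5])"
```

```text
t 16.25 p [0.5605 0.1929 0.117 ] yaw 100.87 toolz [ 0.006 -0.    -1.   ] q1,q6 [0.215 0.026] F [-0.9 -1.   5.1] M [0.16 0.26 1.49] w 0.045 g 50.9
0.8078972809016705
```

Mz jumped to 1.5 N m, so the nut has reached its stop. I'll ease back in single degrees to read the wind-up and check whether the grip slipped.

servo_tool(
  increments=[
    [0,0,0,0,0,0,1],
    [0,0,0,0,0,0,1],
    [0,0,0,0,0,-0.5,1],
    [0,0,0,0,0,0,1],
    [0,0,0,0,0,0,1],
  ],
  squeeze=90,
)

```text
clock: 16.75
position: [0.5605, 0.1929, 0.1172]
ee_rot: [0.002, 0.633, 0.774, 0.002]
contact_force: [-2.8, -0.3, 6.9]
width: 0.044
gripper_force: 90.5
```

```bash
sed -i 's/w5.png/w6.png/' c.py; python3 c.py|head -1; python3 -c "
import cv2,numpy as np
a,b=[cv2.resize(cv2.imread('pics/%s.png'%n)[260:400,220:420],None,fx=2,fy=4) for n in('w5','w6')]
cv2.imwrite('pics/w56.png',np.hstack([a,b]))"
```

```text
t 16.75 p [0.5605 0.1929 0.1172] yaw 101.42 toolz [ 0.006  0.    -1.   ] q1,q6 [0.215 0.016] F [-2.8 -0.3  6.9] M [0.07 0.44 0.88] w 0.044 g 90.5
```

View pics/w56.png

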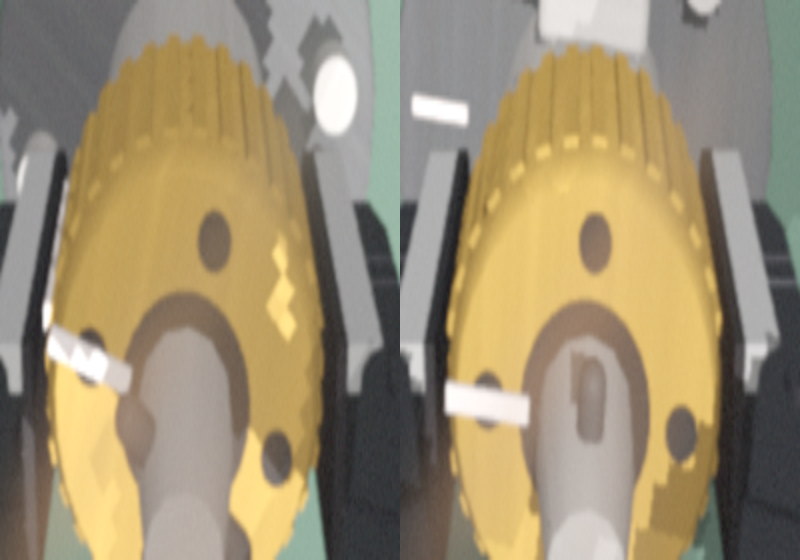

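The mark has turned about 10° relative to the pads, from (90,358) to (487,403) in the crop. So the nut stopped hard and the pads slipped a little; the start angle works out at about 2.4 rad, within the stated range. Now I back off 91° (90° plus about 0.9° of wind-up) on the firmer grip.

servo_tool(
  increments=[
    [0,0,-0.005,0,0,-6,1],
    [0,0,-0.005,0,0,-6,1],
    [0,0,-0.005,0,0,-6,1],
    [0,0,-0.005,0,0,-6,1],
    [0,0,-0.005,0,0,-6,1],
  ],
)

```text
clock: 17.55
position: [0.5604, 0.1928, 0.1175]
ee_rot: [0.002, 0.411, 0.912, 0.001]
contact_force: [-2.8, -0.6, 6.7]
width: 0.0439
gripper_force: 90.5
```

servo_tool(
  increments=[
    [0,0,-0.005,0,0,-6,1],
    [0,0,-0.005,0,0,-6,1],
    [0,0,-0.005,0,0,-6,1],
    [0,0,-0.005,0,0,-6,1],
    [0,0,-0.005,0,0,-6,1],
  ],
)

```text
clock: 18.05
position: [0.5603, 0.1927, 0.1177]
ee_rot: [0.002, 0.161, 0.987, 0.001]
contact_force: [-2.9, -0.5, 6.4]
width: 0.0443
gripper_force: 90.5
```

servo_tool(
  increments=[
    [0,0,-0.005,0,0,-6,1],
    [0,0,-0.005,0,0,-6,1],
    [0,0,-0.005,0,0,-6,1],
    [0,0,-0.005,0,0,-6,1],
    [0,0,-0.005,0,0,-6.8,1],
  ],
)

```text
clock: 18.55
position: [0.5602, 0.1925, 0.1179]
ee_rot: [0.002, -0.107, 0.994, -0.0]
contact_force: [-3.0, -0.9, 7.1]
width: 0.0443
gripper_force: 90.6
```

servo_tool(
  increments=[
    [0,0,0,0,0,0,1],
    [0,0,0,0,0,0,1],
    [0,0,0,0,0,0,1],
    [0,0,0,0,0,0,1],
    [0,0,0,0,0,0,1],
  ],
)

```text
clock: 19.05
position: [0.5602, 0.1926, 0.118]
ee_rot: [0.002, -0.105, 0.994, -0.0]
contact_force: [-2.9, -1.5, 6.0]
width: 0.0441
gripper_force: 90.6
```

```bash
sed -i 's/w6.png/w7.png/' c.py; python3 c.py|head -1; python3 -c "
from h import *
shot('side')
for q in finder.tip_of('lever_knob','side')[:1]: print(q)
import cv2,numpy as np
a,b=[cv2.resize(cv2.imread('pics/%s.png'%n)[260:400,220:420],None,fx=2,fy=4) for n in('w6','w7')]
cv2.imwrite('pics/w67.png',np.hstack([a,b]))"
```

```text
t 19.05 p [0.5602 0.1926 0.118 ] yaw -167.95 toolz [ 0.005  0.    -1.   ] q1,q6 [ 0.214 -1.567] F [-2.9 -1.5  6. ] M [0.06 0.46 0.06] w 0.0441 g 90.6
```

View pics/w67.png

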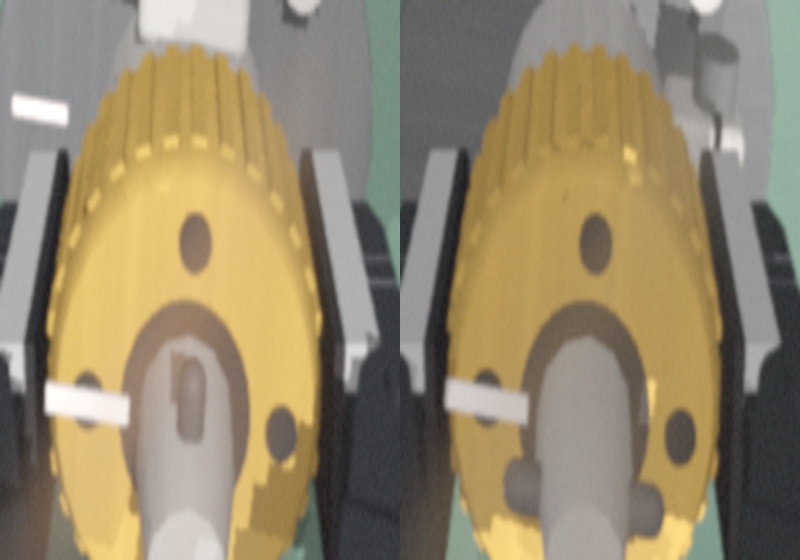

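The mark sits at the same place relative to the pads, (87,400) versus (487,400), so nothing slipped during the quarter turn back. The nut is still gripped at 90 N. Handing in.

```bash
python3 -c "
from h import *
print(manip.sign_off())"
```

```text
the job is handed in; nothing more can be done
None
```

I pulled the oiler lever to its stop and let it spring back, then screwed the nut down until it bottomed and backed it off about 90°. It is still gripped there at 90 N, nothing else was touched that I saw, and the job is handed in (about 19 s on the clock).

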